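Bus the used espresso cups and set out fresh ones from the sprung dispenser

ROBOT

A 6-joint arm with a two-finger parallel gripper is mounted at the origin on the work surface; the furniture and walls round the work are solid. World frame = base frame: x ahead of the robot, y to its left, z up, the work surface at z = 0. Lengths are in mm, angles in rad, forces in N, time in s.
With the tool pointing down it reaches from about 350 to 775 mm from the base axis. Payload 7.3 kg.
Tool frame: the origin (TCP) lies on the centre line of the jaws, within the pads' length; the fingertips stand 11 mm ahead of it and the grasp point (between the pads) lies 8 mm behind it; z points along the fingers, y is the line along which they close (so a half turn about z gives the same grasp; the last joint's range is limited). The gripper opens to 92 mm and grips with 3 to 60 N. Pads are 19 mm wide; open, the fingers measure 130 mm over their backs; the gripper's body (75 mm by 190 mm) begins 47 mm behind the grasp point.
Start: joints at [1.04, 0.342, 1.524, -0, 1.275, -0.146], TCP at [197.058, 486.633, 237.741] pointing down, gripper open.
Joint ranges: [-2.53, 2.53], [-0.77, 2.02], [0.04, 2.7], [-1, 4.14], [0.28, 2.66], [-3.11, 3.11]. Speed limits (rad/s): [2.57, 2.57, 3.14, 3.14, 3.14, 3.14].

INTERFACE

Orientations are given as [roll, pitch, yaw] about the fixed x, y, z axes, in that order (R = Rz(yaw) Ry(pitch) Rx(roll)).
In Python, from plant import bot gives the robot as it stands.
- The arm moves only by the tool step_arm, never from a script. Its argument "deltas" is a list of rows, each a list of 5 numbers: the opening, from 0 (shut) to 1 (fully open), then the shift along the tool's x, y, z each as a share of 0.5 m, from -1 to 1, then the turn about the tool's z as a share of pi/2 rad, from -1 to 1. In form: [[claw, x, y, z, turn], ...]. A call has 1 to 8 rows; each row shifts and turns the commanded pose from where the row before left it, along the tool's axes as they then stand; what a row does not reach is not made up. A row lasts 1/10 s, in which the tool goes at most 50 mm and 8.59 degrees, less where a joint would pass 70% of its speed; a pose out of reach is approached as far as the arm can. A call with a number of a shift or a turn outside -1 to 1 is refused whole. A call with a gripper value outside its range is refused whole. The fingers move at their own pace and stop on an object; the grip force is fixed at half the most. Time passes only in rows, so rows that do not move let the fingers close. It gives the time, the measured TCP pose, the force, the opening and the grip force at its end, in the units of the state.
- bot.get_obs(): the state, without advancing time (a new reading comes with each control period).
- bot.capture(name): name is "scene" or "top" or "wrist"; returns (picture, depth): 480x640x3 uint8, red, green, blue; 480x640 float32, mm along the optical axis (not along the pixel's ray), 0 where there is no reading.
- bot.camera_params(name): a dict with "fov_y" (degrees; the focal length in pixels is half the picture's height over the tangent of half this angle, whatever the lens; pixels are square), "cx", "cy" (the principal point, pixels), "rvec" (rotation vector, rad) and "tvec" (3), from world to camera coordinates, as OpenCV has them. Camera axes: x right, y down, z forward; pixel columns grow to the right and rows downward; lengths in mm; the calibration is good to about 2 mm. A picture is of the moment at which its call begins: read the wrist's pose just before it. camera_params takes no time and is no camera call; for the wrist camera it gives the pose at the moment of the call.
- bot.close_job(): hands the job in; it is judged then, once.
The state is a dict: "time": time; "joint_positions": joint angles; "dq": joint speeds; "tau": joint torques, N m; "tool_pos": TCP position; "tcp_rot": TCP orientation; "contact_force": force on the tool from outside, world axes, zero at the start; "moment": the same for the moment, N m; "grip_width": finger opening in mm; "finger_force": force on a finger pad.
Only numpy, scipy, OpenCV 4.12 (cv2) and the standard library are available. Lean on these libraries where they do the work, as an engineer would, in place of code of your own. Each camera call takes 0.05 s, during which the arm holds its last target. There are 200 camera calls.

TASK

Clear every used, coffee-stained espresso cup off the coasters and nest them all upright with the used cup that stands on the wooden tray, as one straight stack there. Put one clean cup from the spring-loaded dispenser, which lifts the next cup into place as the top one is pulled, upright in the middle of every coaster, and leave the spare in the dispenser. Do not disturb the canister.

Things in the scene. Friction and masses are not known exactly. Their poses are not given: they have to be found in the camera images.
- fresh_1_center (a point): clean white stacking espresso cup, blue rim, no handle, 150 g, 68 mm tall: top 27 mm an upright band 67 mm across (inside 59), below it a foot tapering 57 to 44 mm. Nested foot first in another it stands 27.5 mm higher, 2-3 mm play. Point: on its axis half-way up; z to the rim. At the start in the dispenser (fresh_4 on top, fresh_1 lowest).
- fresh_2_center (a point): clean white stacking espresso cup, blue rim, no handle, 150 g, 68 mm tall: top 27 mm an upright band 67 mm across (inside 59), below it a foot tapering 57 to 44 mm. Nested foot first in another it stands 27.5 mm higher, 2-3 mm play. Point: on its axis half-way up; z to the rim. At the start in the dispenser (fresh_4 on top, fresh_1 lowest).
- fresh_3_center (a point): clean white stacking espresso cup, blue rim, no handle, 150 g, 68 mm tall: top 27 mm an upright band 67 mm across (inside 59), below it a foot tapering 57 to 44 mm. Nested foot first in another it stands 27.5 mm higher, 2-3 mm play. Point: on its axis half-way up; z to the rim. At the start in the dispenser (fresh_4 on top, fresh_1 lowest).
- fresh_4_center (a point): clean white stacking espresso cup, blue rim, no handle, 150 g, 68 mm tall: top 27 mm an upright band 67 mm across (inside 59), below it a foot tapering 57 to 44 mm. Nested foot first in another it stands 27.5 mm higher, 2-3 mm play. Point: on its axis half-way up; z to the rim. At the start in the dispenser (fresh_4 on top, fresh_1 lowest).
- used_0_center (a point): used, coffee-stained inside, white stacking espresso cup, blue rim, no handle, 150 g, 68 mm tall: top 27 mm an upright band 67 mm across (inside 59), below it a foot tapering 57 to 44 mm. Nested foot first in another it stands 27.5 mm higher, 2-3 mm play. Point: on its axis half-way up; z to the rim. Stands on the tray, starts the stack of used cups.
- used_1_center (a point): used, coffee-stained inside, white stacking espresso cup, blue rim, no handle, 150 g, 68 mm tall: top 27 mm an upright band 67 mm across (inside 59), below it a foot tapering 57 to 44 mm. Nested foot first in another it stands 27.5 mm higher, 2-3 mm play. Point: on its axis half-way up; z to the rim. At the start on coaster_1; may be absent.
- used_2_center (a point): used, coffee-stained inside, white stacking espresso cup, blue rim, no handle, 150 g, 68 mm tall: top 27 mm an upright band 67 mm across (inside 59), below it a foot tapering 57 to 44 mm. Nested foot first in another it stands 27.5 mm higher, 2-3 mm play. Point: on its axis half-way up; z to the rim. At the start on coaster_2; may be absent.
- used_3_center (a point): used, coffee-stained inside, white stacking espresso cup, blue rim, no handle, 150 g, 68 mm tall: top 27 mm an upright band 67 mm across (inside 59), below it a foot tapering 57 to 44 mm. Nested foot first in another it stands 27.5 mm higher, 2-3 mm play. Point: on its axis half-way up; z to the rim. At the start on coaster_3; may be absent.
- coaster_1: round cork coaster 95 mm across, 120 g, lies loose on the table; origin at the centre of its underside, cups stand 5 mm above that, z up
- coaster_2: round cork coaster 95 mm across, 120 g, lies loose on the table; origin at the centre of its underside, cups stand 5 mm above that, z up
- coaster_3: round cork coaster 95 mm across, 120 g, lies loose on the table; origin at the centre of its underside, cups stand 5 mm above that, z up
- dispenser: fixed steel self-levelling cup dispenser: can 108 mm across, 49 tall, six guide rods and a ring (85 mm outside) whose top is 168 mm up. Cups stand nested on a sprung platform; the top cup's band (rim about 208 mm up, +-10) and half the next band show above the ring; a grip on both bands lifts both cups. Origin: centre of underside, z up
- lift (a joint): height in m of the dispenser's sprung platform: 0 with four cups (platform top then 58 mm over the table), 27.5 mm more for each cup taken off, so the next rim rises to about the same level within a second; it yields to pressure, 27.5 mm per 1.5 N, stops at -0.022 and 0.088
- tray: wooden tray for used cups, 140 mm (its x) by 190 mm (its y), fixed, floor 5 mm above the table, rim 16 mm; a teaspoon is fixed along its -x side, used_0 stands in the other part. Origin at the centre of its underside
- canister: white square lidded ceramic canister, 72x72x110 mm, a bystander; origin at the centre of its underside
- flask: grey travel flask with black lid, 86 mm across, 170 mm tall, fixed; origin at the centre of its underside
Not all that is in view belongs to the job. What is shaped like the part that bears fresh_4_center but green is not meant.

How it is judged:
By the outcome, as a careful person would: the job done as asked, in the order asked, and still so for the second after the job is handed in, with the robot touching nothing.
Of used_1, used_2, used_3 only 2 to 3 are there at a start; the rules pass over those that are not, and their reading is None.
At some moment in a run one of coaster_1, coaster_2, coaster_3 may be knocked a few centimetres aside while the robot is not near it.
Once in a run the grip may slacken for a moment while it holds something.
It also fails if it takes over 205 s, if anything falls off the work surface, if the arm or the gripper's body presses on something with over 40 N, if the wrist force passes 120 N, or if a joint passes its speed limit or range.

## Working session

There is one attempt and no reset: what is moved stays moved. The work goes in short steps, Python scripts to look and compute and a tool call to move; the robot and the scene stay as the last step left them, time stands still between calls to the robot, and variables do not carry over. Pictures are saved under pics/ and viewed, at most 14 in all, crops included, and the job is handed in when it is done.

Besides the shell and the picture viewer there is one more tool, called after "Emit:" as name(argument=value, ...) on one line, values as JSON. step_arm: Moves the arm, as the interface text tells. Shift numbers are shares of 0.5 m and turn numbers shares of pi/2 rad, none past 1 either way. Its arguments: {"type":"object","properties":{"deltas":{"type":"array","items":{"type":"array","items":{"type":"number","minimum":-1,"maximum":1}}}},"required":["deltas"]}

```bash
ls; mkdir -p pics; cat > h.py <<'E'
import numpy as np, cv2
from plant import bot
def cam(n):
    p=bot.camera_params(n); f=240/np.tan(np.radians(p['fov_y'])/2)
    K=np.array([[f,0,p['cx']],[0,f,p['cy']],[0,0,1.]])
    R=cv2.Rodrigues(np.array(p['rvec'],float))[0]; t=np.array(p['tvec'],float).ravel()
    return K,R,t
def ray(c,u,v,z):
    K,R,t=c; d=R.T@np.linalg.solve(K,[u,v,1.]); o=-R.T@t
    return o+d*(z-o[2])/d[2]
def cloud(c,D):
    K,R,t=c; v,u=np.mgrid[:480,:640]
    P=np.stack([(u-K[0,2])/K[0,0]*D,(v-K[1,2])/K[1,1]*D,D],-1)
    return (P-t)@R
def grab(n,name):
    c=cam(n); I,D=bot.capture(n); cv2.imwrite(f'pics/{name}.png',I[...,::-1]); np.save(f'pics/{name}.npy',D); return c,I,D
E
python3 - <<'E'
from h import *
for n in('scene','top'):
    c,I,D=grab(n,n+'0'); print(n,c[0][0,0],(-c[1].T@c[2]).round(), (D>0).mean(), bot.camera_params(n))
o=bot.get_obs(); print(o)
E
```

```text
pics
scene 506.6703783531111 [-207. -593.  659.] 0.958466796875 {'fov_y': 50.69202711620193, 'cx': 318.7482432855864, 'cy': 244.17136916181462, 'rvec': array([ 1.92863465, -0.874374  ,  0.51643539]), 'tvec': array([-309.60817514,  312.68532526,  797.11105789])}
top 549.5382483616031 [ 328.   38. 1384.] 0.996103515625 {'fov_y': 47.18470272228749, 'cx': 304.8984234042173, 'cy': 231.41062736952352, 'rvec': array([ 2.13737932, -2.11858087,  0.1772181 ]), 'tvec': array([  42.68634151,  561.67648947, 1306.86575461])}
{'time': 0.1, 'joint_positions': array([ 1.04001945e+00,  3.42684822e-01,  1.52485735e+00, -3.51275624e-05,
        1.27540881e+00, -1.46030620e-01]), 'dq': array([-8.08190794e-05, -9.49289646e-04, -3.23549621e-03,  1.37071076e-03,
        2.58414677e-04, -6.12463136e-04]), 'tau': array([ 9.30532478e-04, -4.32010782e+01, -2.44692099e+01,  7.18964869e-02,
        5.25132869e-02, -2.80782945e-05]), 'tool_pos': array([196.88385913, 486.3362261 , 237.12034721]), 'tcp_rot': array([-3.14024390e+00, -1.64417965e-04,  2.75685654e+00]), 'contact_force': array([-0.35378335, -0.46035311,  0.40707427]), 'moment': array([-0.02419619,  0.00296487,  0.00697719]), 'finger_force': 0.0, 'grip_width': 91.71327709960087}
```

View pics/scene0.png

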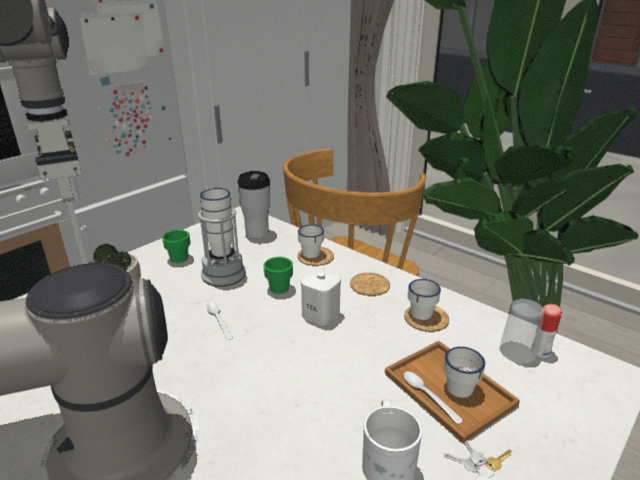

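View pics/top0.png

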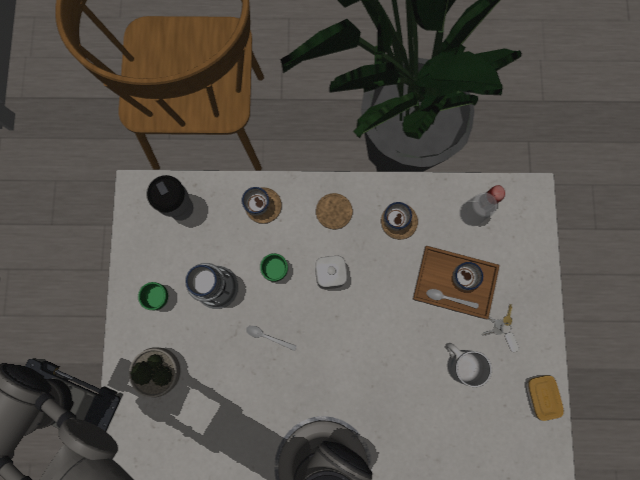

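The scene view shows the layout. In the top view, used cups stand at (257,203), (398,217) and on the tray at (467,276). The middle coaster at (335,211) is empty, the dispenser is at about (207,284), the canister at (331,271) and the flask at (167,195). Next I'll measure them.

```bash
cat >> h.py <<'E'
def circ(P):
    P=np.asarray(P)[:,:2]; keep=np.ones(len(P),bool)
    for _ in range(4):
        Q=P[keep]; s=np.linalg.lstsq(np.c_[2*Q,np.ones(len(Q))],(Q**2).sum(1),rcond=None)[0]
        r=np.sqrt(s[2]+s[0]**2+s[1]**2); e=abs(np.hypot(*(P-s[:2]).T)-r); keep=e<max(2.0,2*np.median(e))
    return s[:2].round(1),round(r,1),round(np.median(e),1),keep.sum()
def plane(c,m,z): # mask pixels -> plane z
    v,u=np.nonzero(m); K,R,t=c; d=np.linalg.solve(K,np.stack([u,v,np.ones(len(u))])).T@R; o=-R.T@t
    return o+d*((z-o[2])/d[:,2])[:,None]
def hsv(I): return cv2.cvtColor(I,cv2.COLOR_RGB2HSV)
E
python3 - <<'E'
from h import *
I=cv2.imread('pics/top0.png')[...,::-1].copy(); D=np.load('pics/top0.npy'); c=cam('top'); P=cloud(c,D)
H=hsv(I)
print('table z',np.median(P[300:330,320:400,2]))
for n,(u,v),r,z in [('L',(257,203),20,73),('R',(398,217),20,73),('T',(467,276),20,73),('disp',(206,283),25,208)]:
    W=np.zeros((480,640),np.uint8); cv2.circle(W,(u,v),r,1,-1); W=W>0
    Q=P[W]; hi=Q[Q[:,2]>z-45]; print(n,'zmax',np.percentile(hi[:,2],[50,95,99]).round(), hi[:,:2].mean(0).round())
    b=W&(H[...,0]>100)&(H[...,0]<130)&(H[...,1]>70)
    print('  blue',b.sum(), circ(plane(c,b,z-0)))
    m=W&(P[...,2]>z-25)
    ct=max(cv2.findContours(m.astype(np.uint8),0,1)[0],key=cv2.contourArea)
    e=np.zeros_like(m,dtype=np.uint8); cv2.drawContours(e,[ct],-1,1,1); print('  hi contour',circ(plane(c,e>0,z)))
for n,(u,v) in [('c_L',(262,205)),('c_M',(335,211)),('c_R',(399,220))]:
    W=np.zeros((480,640),np.uint8); cv2.circle(W,(u,v),28,1,-1)
    m=((W>0)&(H[...,0]>5)&(H[...,0]<25)&(H[...,1]>70)).astype(np.uint8)
    ct=max(cv2.findContours(m,0,1)[0],key=cv2.contourArea); h=cv2.convexHull(ct)[:,0]
    Q=np.array([ray(c,*p,5) for p in h]); print(n,circ(Q),cv2.minEnclosingCircle(Q[:,:2].astype(np.float32)))
for n,(u,v),r in [('can',(331,271),25),('flask',(167,195),30),('g1',(274,267),20),('g2',(153,296),20),('glass',(483,204),25),('mug',(468,368),28),('plant',(154,371),30)]:
    Q=P[v-r:v+r,u-r:u+r].reshape(-1,3);Q=Q[Q[:,2]>30]; print(n,np.percentile(Q,[3,97],axis=0).round())
m=((H[...,0]<20)&(H[...,1]>110)); m[:240]=0;m[325:]=0;m[:,:405]=0;m[:,505:]=0
Q=plane(c,m,16); print('tray',cv2.minAreaRect(Q[:,:2].astype(np.float32)))
Ib=cv2.imread('pics/top0.png')[165:330,130:510]; cv2.imwrite('pics/z0.png',cv2.resize(Ib,None,fx=2.1,fy=2.1,interpolation=2))
w,I,D=grab('wrist','w0'); print(w[0][0,0],(-w[1].T@w[2]).round())
E
```

```text
table z 0.05431107627750845
L zmax [40. 75. 80.] [635. 172.]
  blue 92 (array([634.7, 170.6]), np.float64(31.0), np.float64(0.9), np.int64(92))
  hi contour (array([632.6, 171.1]), np.float64(33.9), np.float64(0.7), np.int64(71))
R zmax [41. 75. 78.] [ 601. -179.]
  blue 103 (array([ 599.6, -178.3]), np.float64(31.0), np.float64(0.9), np.int64(102))
  hi contour (array([ 597.6, -176.1]), np.float64(34.1), np.float64(0.9), np.int64(71))
T zmax [43. 76. 78.] [ 455. -346.]
  blue 108 (array([ 454. , -344.2]), np.float64(31.0), np.float64(0.8), np.int64(107))
  hi contour (array([ 453. , -341.3]), np.float64(34.3), np.float64(0.9), np.int64(70))
disp zmax [174. 214. 217.] [424. 266.]
  blue 134 (array([426.2, 268.2]), np.float64(31.3), np.float64(0.9), np.int64(134))
  hi contour (array([425.2, 267.7]), np.float64(34.0), np.float64(0.7), np.int64(83))
c_L (array([636.8, 156.3]), np.float64(45.8), np.float64(0.2), np.int64(19)) ((637.1731567382812, 156.56761169433594), 46.470367431640625)
c_M (array([623.6, -25.7]), np.float64(46.3), np.float64(0.3), np.int64(27)) ((623.7124633789062, -25.59921646118164), 46.755252838134766)
c_R (array([ 598.3, -192.1]), np.float64(46.1), np.float64(0.3), np.int64(21)) ((598.121826171875, -192.16258239746094), 46.586177825927734)
can [[425. -46.  62.]
 [493.  20. 108.]]
flask [[588. 329.  48.]
 [663. 403. 172.]]
g1 [[439.  92.  30.]
 [502. 153.  72.]]
g2 [[368. 380.  31.]
 [429. 443.  72.]]
glass [[ 591. -421.   38.]
 [ 663. -348.  111.]]
mug [[ 202. -378.   32.]
 [ 290. -293.   93.]]
plant [[173. 346.  47.]
 [273. 446. 111.]]
tray ((443.79852294921875, -328.4595947265625), (187.84254455566406, 138.2065887451172), 75.33531951904297)
335.05996570962753 [127. 516. 384.]
```

View pics/w0.png

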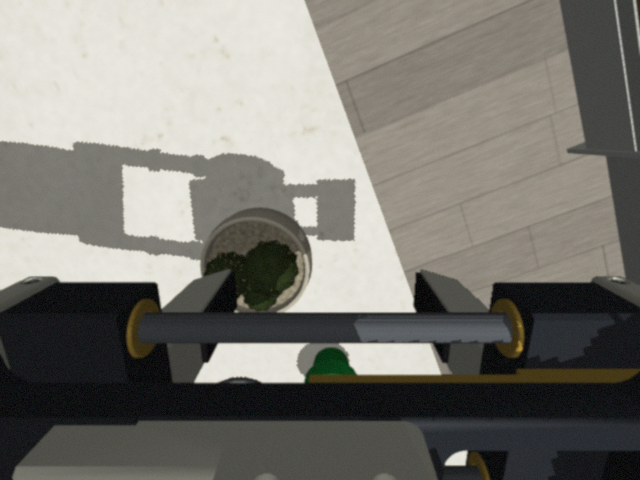

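The wrist view shows the plant pot at (257,265) and a green cup between the jaws at the bottom edge. So the camera looks down on the tool's +x side. I'll cross-check the positions with the scene camera.

```bash
cat >> h.py <<'E'
def proj(c,p):
    q=c[0]@(c[1]@np.asarray(p,float)+c[2]); return q[:2]/q[2]
E
python3 - <<'E'
from h import *
I=cv2.imread('pics/scene0.png')[...,::-1].copy(); c=cam('scene'); H=hsv(I)
for n,p in [('L',(634,171,73)),('R',(599,-177,73)),('T',(454,-343,73)),('disp',(425.5,268,208))]:
    u,v=proj(c,p).round().astype(int); W=np.zeros((480,640),np.uint8); cv2.ellipse(W,(int(u),int(v)),(24,16),0,0,360,1,-1)
    b=(W>0)&(H[...,0]>100)&(H[...,0]<130)&(H[...,1]>60)
    print(n,(u,v),b.sum(),circ(plane(c,b,p[2])))
for n,p in [('c_L',(637,156,5)),('c_M',(624,-26,5)),('c_R',(598,-192,5))]:
    u,v=proj(c,p).round().astype(int); W=np.zeros((480,640),np.uint8); cv2.ellipse(W,(int(u),int(v)),(30,20),0,0,360,1,-1)
    m=((W>0)&(H[...,0]>5)&(H[...,0]<25)&(H[...,1]>70)).astype(np.uint8)
    ct=max(cv2.findContours(m,0,1)[0],key=cv2.contourArea); h=cv2.convexHull(ct)[:,0]
    Q=np.array([ray(c,*q,5) for q in h]); print(n,(u,v),m.sum(),circ(Q))
E
```

```text
L (np.int64(311), np.int64(230)) 33 (array([631.7, 169.6]), np.float64(31.2), np.float64(0.6), np.int64(33))
R (np.int64(424), np.int64(286)) 77 (array([ 596.4, -180.1]), np.float64(31.2), np.float64(1.0), np.int64(72))
T (np.int64(464), np.int64(358)) 143 (array([ 450.8, -345.6]), np.float64(31.1), np.float64(0.7), np.int64(141))
disp (np.int64(215), np.int64(195)) 56 (array([430.5, 276.2]), np.float64(31.7), np.float64(0.8), np.int64(51))
c_L (np.int64(316), np.int64(255)) 387 (array([633.1, 154.6]), np.float64(46.6), np.float64(0.7), np.int64(18))
c_M (np.int64(370), np.int64(282)) 706 (array([619.8, -27.3]), np.float64(46.9), np.float64(0.5), np.int64(22))
c_R (np.int64(426), np.int64(316)) 629 (array([ 594.9, -193.5]), np.float64(46.7), np.float64(0.6), np.int64(20))
```

Emit:
step_arm(deltas=[[1,0,0,-0.1,0],[1,0,0,-0.06,0.09],[1,0,0,0,0.095],[1,0,0,0,0.095],[1,0,0,0,0.095],[1,0,0,0,0.095],[1,0,0,0,0.095],[1,0,0,0,0.095]])

```text
time: 0.95
tool_pos: [197.0, 486.5, 317.4]
tcp_rot: [-3.141, 0.0, 1.714]
contact_force: [-0.3, -0.2, -0.4]
grip_width: 91.5
finger_force: 0.0
```

Emit:
step_arm(deltas=[[1,0,0,0,0.095],[1,0,0,0,0.095],[1,0,0,0,0.095],[1,0,0,0,0.095],[1,0,0,0,0.095],[1,0,0,0,0.095],[1,0,0,0,0.095],[1,0,0,0,0.095]])

```text
time: 1.75
tool_pos: [197.0, 486.5, 317.4]
tcp_rot: [3.141, 0.001, 0.52]
contact_force: [-0.1, 0.2, 0.6]
grip_width: 91.6
finger_force: 0.0
```

Emit:
step_arm(deltas=[[1,0,0,0,0.095],[1,0,0,0,0.095],[1,0,0,0,0.095],[1,0,0,0,0.046],[1,0.072,0.0632,0,0],[1,0.072,0.0632,0,0],[1,0.072,0.0632,0,0],[1,0.072,0.0632,0,0]])

```text
time: 2.55
tool_pos: [342.8, 359.8, 317.6]
tcp_rot: [3.142, 0.0, 0.007]
contact_force: [0.3, 0.9, -0.4]
grip_width: 91.6
finger_force: 0.0
```

Emit:
step_arm(deltas=[[1,0.072,0.0632,0,0],[1,0.072,0.0632,0,0],[1,0.072,0.0632,0,0],[1,0.072,0.0632,0,0],[1,0.072,0.0632,0,0],[1,0.072,0.0632,0,0],[1,0,0,0.08,0],[1,0,0,0,0]])

```text
time: 3.35
tool_pos: [557.2, 171.3, 272.1]
tcp_rot: [3.14, 0.011, 0.004]
contact_force: [-1.0, -0.1, -1.0]
grip_width: 91.6
finger_force: 0.0
```

```bash
cat >> h.py <<'E'
def rim(n,name,p,zr,gap=45): # blue ring near point p
    c,I,D=grab(n,name); H=hsv(I); b=(H[...,0]>100)&(H[...,0]<130)&(H[...,1]>60)
    P=plane(c,b,zr); P=P[np.hypot(*(P[:,:2]-p[:2]).T)<gap]
    return c,I,D,circ(P)
E
python3 - <<'E'
from h import *
c,I,D,r=rim('wrist','w1',(632.5,170),73); print(r, bot.get_obs()['tool_pos'], proj(c,(632,170,73)))
H=hsv(I); P=cloud(c,D)
m=(D>0)&(np.hypot(P[...,0]-632,P[...,1]-170)<45)&(H[...,0]>100)&(H[...,0]<130)&(H[...,1]>60)
print('z rim',np.percentile(P[m][:,2],[10,50,90]))
E
```

```text
(array([634.7, 172.5]), np.float64(30.7), np.float64(0.9), np.int64(721)) [557.63267313 172.37888768 275.15303552] [327.41110507 135.52323993]
z rim [71.59184277 72.73354363 73.92672731]
```

View pics/w1.png

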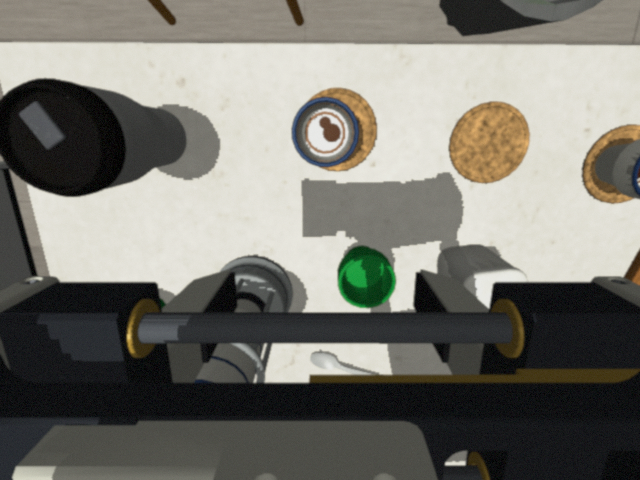

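The wrist view shows the left cup's rim at about (327,133), its coaster at (340,130) and the empty coaster at (490,140). The ring fit agrees with the other views, so I'll grasp at (634,171).

Emit:
step_arm(deltas=[[1,0.077,0,0,0.004],[1,0.077,0,0,0],[1,0,0,0.1,0],[1,0,0,0.1,0],[1,0,0,0.1,0],[1,0,0,0,0]])

```text
time: 4.0
tool_pos: [631.8, 173.9, 122.2]
tcp_rot: [3.14, 0.013, 0.002]
contact_force: [-0.8, 0.4, -0.3]
grip_width: 92.1
finger_force: 0.0
```

Emit:
step_arm(deltas=[[1,0,0,0.08,0],[1,0,0,0.04,0],[1,0,0,0,0],[1,0,0,0,0]])

```text
time: 4.4
tool_pos: [637.7, 174.1, 71.3]
tcp_rot: [-3.141, -0.004, 0.001]
contact_force: [-0.1, -0.6, 1.3]
grip_width: 91.6
finger_force: 0.0
```

Emit:
step_arm(deltas=[[1,-0.007,0.006,0.019,0],[1,0,0,0,0],[0,0,0,0,0],[0,0,0,0,0],[0,0,0,0,0],[0,0,0,0,0],[0,0,0,0,0]])

```text
time: 5.1
tool_pos: [632.7, 170.1, 58.5]
tcp_rot: [3.141, -0.0, 0.0]
contact_force: [0.2, -0.8, 1.1]
grip_width: 68.4
finger_force: 30.0
```

Emit:
step_arm(deltas=[[0,0,0,-0.04,0],[0,0,0,-0.09,0],[0,0,0,-0.1,0],[0,0,0,-0.1,0],[0,-0.0428,0.0857,0,0],[0,-0.0428,0.0857,0,0],[0,-0.0428,0.0857,0,0],[0,-0.0428,0.0857,0,0]])

```text
time: 5.9
tool_pos: [545.6, -2.5, 222.9]
tcp_rot: [-3.141, 0.001, 0.001]
contact_force: [0.5, -0.8, -1.3]
grip_width: 68.3
finger_force: 30.0
```

Emit:
step_arm(deltas=[[0,-0.0428,0.0857,0,0],[0,-0.0428,0.0857,0,0],[0,-0.0428,0.0857,0,0],[0,-0.0428,0.0857,0,0],[0,-0.0428,0.0857,0,0],[0,-0.0428,0.0857,0,0],[0,-0.0428,0.0857,0,0],[0,-0.0428,0.0857,0,0]])

```text
time: 6.7
tool_pos: [374.5, -345.4, 223.0]
tcp_rot: [-3.141, 0.0, -0.0]
contact_force: [0.7, -0.8, -2.2]
grip_width: 68.4
finger_force: 30.0
```

Emit:
step_arm(deltas=[[0,0,0,0,0],[0,0,0,0,0],[0,0,0,0,0]])

```text
time: 7.0
tool_pos: [376.0, -343.1, 222.9]
tcp_rot: [-3.14, 0.0, 0.001]
contact_force: [0.6, 0.6, -2.2]
grip_width: 68.5
finger_force: 30.0
```

```bash
python3 - <<'E'
from h import *
c,I,D,r=rim('wrist','w2',(452,-344),73); o=bot.get_obs(); print(r,o['tool_pos'],o['tcp_rot'],o['grip_width'], proj(c,(452,-344,73)))
r=rim('top','t2',(452,-344),73); print(r[3])
E
```

```text
(array([ 453.7, -343.7]), np.float64(30.8), np.float64(0.9), np.int64(1019)) [ 376.28564749 -342.85404006  223.06563024] [-3.14081976e+00  6.20642470e-05  1.53235395e-03] 68.09801328798228 [327.68438875 136.63691132]
(array([ 454.1, -344.1]), np.float64(31.1), np.float64(0.9), np.int64(88))
```

View pics/w2.png

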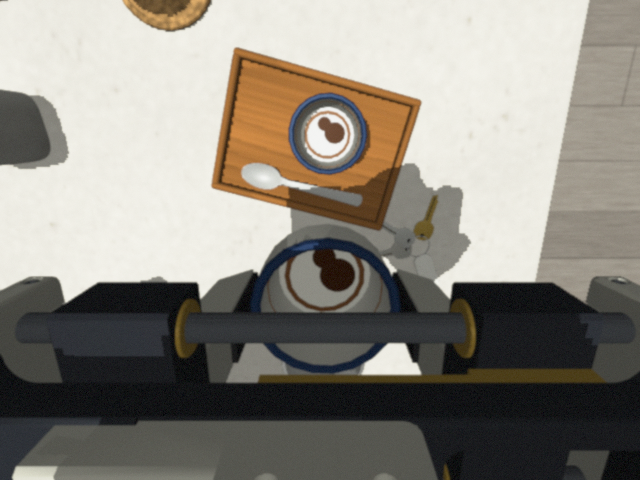

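The wrist view shows used_0's rim at (328,133) on the tray and the held stained cup at (325,305). I'll find the held cup's offset in the hand.

```bash
cat >> h.py <<'E'
def held(name,c,dz=14.5): # held cup centre relative to tcp
    I=cv2.imread(f'pics/{name}.png')[...,::-1].copy(); H=hsv(I); tp=bot.get_obs()['tool_pos']
    b=(H[...,0]>100)&(H[...,0]<130)&(H[...,1]>60); b[:200]=0
    P=plane(c,b,tp[2]+dz); P=P[np.hypot(*(P[:,:2]-tp[:2]).T)<45]
    x,r,e,n=circ(P); return x-tp[:2],r,e,n
E
python3 -c "
from h import *
print(held('w2',cam('wrist')))"
```

```text
(array([2.810807  , 1.10270994]), np.float64(31.0), np.float64(1.1), np.int64(3102))
```

Emit:
step_arm(deltas=[[0,0.075,0.0034,0,0],[0,0.074,0,0,0],[0,0,0,0.08,0],[0,0,0,0.08,0],[0,0,0,0.05,0],[0,0,0,0,0],[0,0,0,0,0],[0,0,0,0,0]])

```text
time: 7.9
tool_pos: [451.5, -346.2, 120.2]
tcp_rot: [3.139, -0.003, 0.001]
contact_force: [0.7, 0.3, -1.8]
grip_width: 68.3
finger_force: 30.0
```

Emit:
step_arm(deltas=[[0,-0.001,-0.0034,0.02,0],[0,0,0,0.02,0],[0,0,0,0.012,0],[0,0,0,0.01,0],[0,0,0,0,0],[0,0,0,0,0]])

```text
time: 8.5
tool_pos: [449.8, -344.1, 87.1]
tcp_rot: [-3.141, 0.0, -0.0]
contact_force: [0.6, -0.5, -1.4]
grip_width: 68.5
finger_force: 30.0
```

Emit:
step_arm(deltas=[[0,0,0,0.003,0],[0,0,0,0.002,0],[0,0,0,0,0],[0,0,0,0,0]])

```text
time: 8.9
tool_pos: [450.2, -344.4, 85.6]
tcp_rot: [3.14, -0.001, 0.0]
contact_force: [-0.1, 0.7, 5.9]
grip_width: 68.4
finger_force: 30.0
```

Emit:
step_arm(deltas=[[0.3,0,0,0,0],[1,0,0,0,0],[1,0,0,0,0],[1,0,0,0,0],[1,0,0,-0.04,0],[1,0,0,-0.09,0],[1,0,0,-0.09,0],[1,0,0,-0.07,0]])

```text
time: 9.7
tool_pos: [450.0, -344.2, 232.2]
tcp_rot: [3.14, -0.001, 0.0]
contact_force: [1.4, 0.4, 0.2]
grip_width: 92.0
finger_force: 0.0
```

Emit:
step_arm(deltas=[[1,0.036,-0.083,0,0],[1,0.036,-0.083,0,0],[1,0.036,-0.083,0,0],[1,0.036,-0.083,0,0],[1,0,0,0,0],[1,0,0,0,0],[1,0,0,0,0]])

```text
time: 10.4
tool_pos: [521.5, -178.9, 229.5]
tcp_rot: [3.141, 0.0, -0.001]
contact_force: [-0.1, -0.6, -0.7]
grip_width: 92.0
finger_force: 0.0
```

```bash
python3 - <<'E'
from h import *
c,I,D,r=rim('wrist','w3',(598,-178),73); o=bot.get_obs(); print(r[:3],o['tool_pos'],o['tcp_rot'])
for n in('top','scene'):
    r=rim(n,n+'3',(452,-344),100.5); print(r[3])
    r=rim(n,n+'3',(598,-178),73); print(r[3])
E
```

```text
(array([ 599.6, -177.4]), np.float64(30.7), np.float64(0.9)) [ 521.34291437 -179.20474378  229.51865761] [ 3.14150852e+00  3.55121893e-04 -1.39447717e-03]
(array([ 451.9, -342.8]), np.float64(31.0), np.float64(0.9), np.int64(82))
(array([ 601.1, -178.3]), np.float64(29.6), np.float64(1.1), np.int64(26))
(array([ 448.3, -344.5]), np.float64(31.1), np.float64(0.9), np.int64(138))
(array([ 596.5, -180. ]), np.float64(31.1), np.float64(0.9), np.int64(73))
```

Emit:
step_arm(deltas=[[1,0.078,-0.0024,0,0],[1,0.077,0,0,0],[1,0,0,0.09,0],[1,0,0,0.09,0],[1,0,0,0.07,0],[1,0,0,0.04,0],[1,0,0,0,0],[1,0,0,0,0]])

```text
time: 11.45
tool_pos: [599.5, -177.4, 85.2]
tcp_rot: [3.141, -0.0, -0.001]
contact_force: [0.6, 0.4, 0.2]
grip_width: 91.6
finger_force: 0.0
```

Emit:
step_arm(deltas=[[1,0,0,0.035,0],[1,0,0,0.015,0],[1,0,0,0,0],[0,0,0,0,0],[0,0,0,0,0],[0,0,0,0,0],[0,0,0,0,0],[0,0,0,0,0]])

```text
time: 12.25
tool_pos: [599.6, -176.9, 60.2]
tcp_rot: [3.141, -0.001, -0.0]
contact_force: [0.2, -0.2, 1.9]
grip_width: 67.1
finger_force: 29.7
```

Emit:
step_arm(deltas=[[0,0,0,0,0]])

```text
time: 12.35
tool_pos: [599.6, -176.8, 60.1]
tcp_rot: [3.141, -0.001, 0.0]
contact_force: [0.8, -0.2, 2.9]
grip_width: 67.4
finger_force: 29.7
```

Emit:
step_arm(deltas=[[0,0,0,-0.04,0],[0,0,0,-0.1,0],[0,0,0,-0.1,0],[0,0,0,-0.1,0],[0,-0.0753,0.0557,0,0],[0,-0.0753,0.0557,0,0],[0,-0.0753,0.0557,0,0],[0,-0.0753,0.0557,0,0]])

```text
time: 13.15
tool_pos: [446.9, -288.7, 229.3]
tcp_rot: [-3.141, 0.001, 0.001]
contact_force: [0.8, -0.7, -1.7]
grip_width: 67.5
finger_force: 29.7
```

Emit:
step_arm(deltas=[[0,-0.0753,0.0557,0,0],[0,-0.0753,0.0557,0,0],[0,0,0,0,0],[0,0,0,0,0],[0,0,0,0,0]])

```text
time: 13.65
tool_pos: [374.0, -343.3, 229.5]
tcp_rot: [-3.141, -0.0, 0.001]
contact_force: [-0.0, -0.1, -1.3]
grip_width: 67.2
finger_force: 29.7
```

```bash
python3 - <<'E'
from h import *
c,I,D,r=rim('wrist','w4',(452,-344),100.5); o=bot.get_obs(); print(r,o['tool_pos'],o['tcp_rot'],o['grip_width']); 
print(held('w4',c,12.9))
E
```

```text
(array([ 451.7, -342.3]), np.float64(30.7), np.float64(1.0), np.int64(1199)) [ 374.2480862  -343.10889174  229.51285206] [-3.14098415e+00 -7.41664944e-05  1.54267849e-03] 67.0949513434203
(array([0.4519138 , 1.10889174]), np.float64(30.9), np.float64(1.1), np.int64(2930))
```

Emit:
step_arm(deltas=[[0,0.077,0.0006,0,0],[0,0.077,0,0,0],[0,0,0,0.07,0],[0,0,0,0.07,0],[0,0,0,0,0],[0,0,0,0,0],[0,0,0,0,0]])

```text
time: 14.4
tool_pos: [451.6, -344.7, 161.7]
tcp_rot: [3.139, -0.003, 0.001]
contact_force: [0.2, 0.1, -1.8]
grip_width: 66.9
finger_force: 29.7
```

Next I lower to about 116.

Emit:
step_arm(deltas=[[0,0,-0.0024,0.03,0],[0,0,0,0.025,0],[0,0,0,0.02,0],[0,0,0,0.01,0],[0,0,0,0.004,0],[0,0,0,0,0],[0,0,0,0,0]])

```text
time: 15.1
tool_pos: [450.6, -343.3, 115.6]
tcp_rot: [3.141, -0.001, 0.0]
contact_force: [-0.2, 0.1, -1.4]
grip_width: 66.9
finger_force: 29.7
```

Emit:
step_arm(deltas=[[0,0,0,0.003,0],[0,0,0,0,0],[0,0,0,0,0]])

```text
time: 15.4
tool_pos: [450.7, -343.3, 114.4]
tcp_rot: [3.141, -0.001, 0.0]
contact_force: [-0.2, -0.0, 4.3]
grip_width: 67.2
finger_force: 29.7
```

Emit:
step_arm(deltas=[[0.3,0,0,0,0],[1,0,0,0,0],[1,0,0,0,0],[1,0,0,0,0],[1,0,0,-0.04,0],[1,0,0,-0.1,0],[1,0,0,-0.1,0],[1,0,0,-0.1,0]])

```text
time: 16.2
tool_pos: [450.0, -342.8, 285.2]
tcp_rot: [-3.141, 0.001, 0.0]
contact_force: [1.2, -1.7, 0.1]
grip_width: 92.1
finger_force: 0.0
```

Emit:
step_arm(deltas=[[1,0,0,-0.06,0],[1,-0.0158,-0.0937,0,0],[1,-0.0158,-0.0937,0,0],[1,-0.0158,-0.0937,0,0],[1,-0.0158,-0.0937,0,0],[1,-0.0158,-0.0937,0,0],[1,-0.0158,-0.0937,0,0],[1,-0.0158,-0.0937,0,0]])

```text
time: 17.0
tool_pos: [394.2, -13.5, 313.6]
tcp_rot: [-3.142, -0.0, -0.001]
contact_force: [1.7, -0.5, -0.5]
grip_width: 91.6
finger_force: 0.0
```

Emit:
step_arm(deltas=[[1,-0.0158,-0.0937,0,0],[1,-0.0158,-0.0937,0,0],[1,-0.0158,-0.0937,0,0],[1,-0.0158,-0.0937,0,0],[1,-0.0158,-0.0937,0,0],[1,-0.0158,-0.0937,0,0],[1,0,0,0,0],[1,0,0,0,0]])

```text
time: 17.8
tool_pos: [347.1, 266.6, 313.3]
tcp_rot: [3.141, 0.001, 0.003]
contact_force: [0.1, -0.1, 0.8]
grip_width: 91.7
finger_force: 0.0
```

```bash
cat >> h.py <<'E'
def coast(c,I,p,z=5):
    H=hsv(I); m=(H[...,0]>5)&(H[...,0]<25)&(H[...,1]>60)
    u,v=proj(c,(*p,z)); W=np.zeros((480,640),np.uint8); cv2.circle(W,(int(u),int(v)),45,1,-1)
    m=(m&(W>0)).astype(np.uint8); m=cv2.morphologyEx(m,cv2.MORPH_OPEN,np.ones((3,3),np.uint8))
    ct=max(cv2.findContours(m,0,1)[0],key=cv2.contourArea); h=cv2.convexHull(ct)[:,0]
    return circ([ray(c,*q,z) for q in h])
def coasters(tag):
    for n in('top','scene'):
        c,I,D=grab(n,n+tag)
        for k,p in dict(L=(635,155),M=(622,-26),R=(596.5,-193)).items():
            try: print(n,k,coast(c,I,p))
            except Exception as e: print(n,k,e)
E
python3 - <<'E'
from h import *
o=bot.get_obs()
c,I,D,r=rim('wrist','w5',(424,266),213.5); print(r,o['tool_pos'],o['tcp_rot'])
H=hsv(I); P=cloud(c,D)
m=(D>0)&(np.hypot(P[...,0]-424,P[...,1]-266)<45)&(H[...,0]>100)&(H[...,0]<130)&(H[...,1]>60)
z=P[m][:,2]; print('z',np.percentile(z,[5,25,50,75,95]))
for n in('top','scene'): print(rim(n,n+'5',(451,-343),128)[3])
coasters('5')
E
```

```text
(array([425.3, 269.5]), np.float64(30.8), np.float64(1.0), np.int64(1562)) [347.05206207 266.64230056 313.26198179] [3.14072605e+00 7.74902028e-04 3.10082982e-03]
z [211.44362251 212.34646884 212.85980615 213.41839856 214.17780783]
(array([ 450.6, -343.7]), np.float64(31.1), np.float64(0.8), np.int64(119))
(array([ 446.3, -346. ]), np.float64(31.1), np.float64(0.9), np.int64(150))
top L (array([633.4, 147.1]), np.float64(46.5), np.float64(0.2), np.int64(23))
top M (array([623.4, -25.6]), np.float64(46.7), np.float64(0.2), np.int64(24))
top R (array([ 598.8, -192.1]), np.float64(46.6), np.float64(0.2), np.int64(26))
scene L (array([629.7, 145.5]), np.float64(47.4), np.float64(0.7), np.int64(22))
scene M (array([707.1,  35.6]), np.float64(103.9), np.float64(8.0), np.int64(12))
scene R (array([ 595. , -193.5]), np.float64(47.2), np.float64(0.4), np.int64(25))
```

View pics/scene5.png

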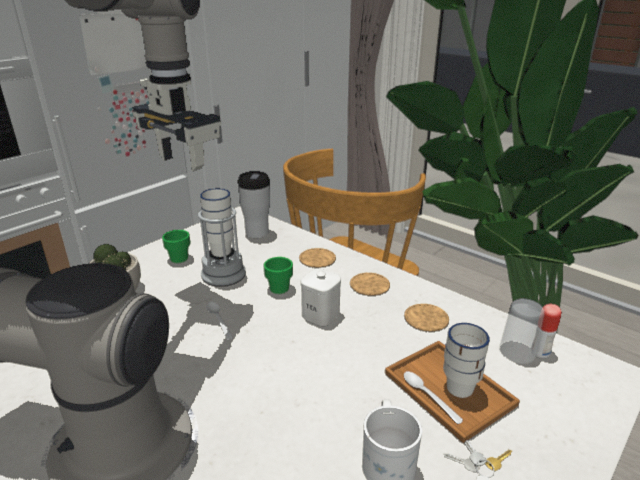

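View pics/w5.png

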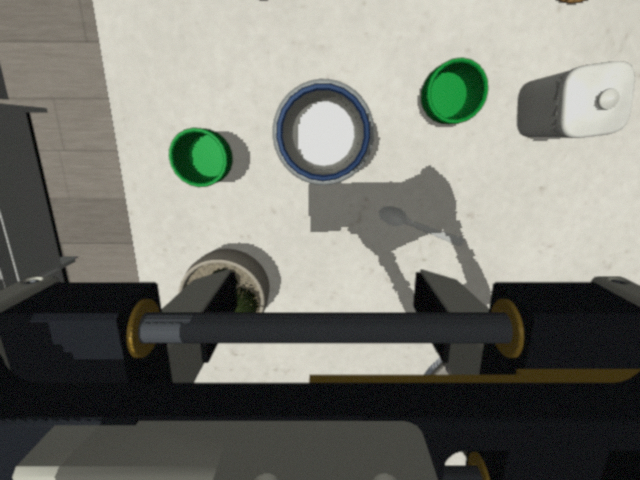

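The scene view shows the three used cups in one straight stack on the tray at (465,360), and all coasters bare. The wrist view shows the clean top cup at (325,132), white inside. Its rim is at z≈213, so I'll grip at TCP z≈202, which keeps the fingertips off the second band.

Emit:
step_arm(deltas=[[1,0.078,-0.0038,0,0],[1,0.078,0,0,0],[1,0,0,0.07,0],[1,0,0,0.07,0],[1,0,0,0.03,0],[1,0,0,0,0],[1,0,0,0,0],[1,0,0,0,0]])

```text
time: 18.85
tool_pos: [426.5, 267.8, 230.2]
tcp_rot: [-3.14, -0.003, -0.001]
contact_force: [-0.2, 0.9, -0.1]
grip_width: 91.8
finger_force: 0.0
```

Emit:
step_arm(deltas=[[1,-0.002,-0.001,0.04,0],[1,0,0,0.015,0],[1,0,0,0,0],[1,0,0,0,0],[1,0,0,0,0]])

```text
time: 19.35
tool_pos: [425.1, 268.6, 202.1]
tcp_rot: [-3.141, -0.002, 0.0]
contact_force: [-0.6, -0.4, 0.6]
grip_width: 91.7
finger_force: 0.0
```

Emit:
step_arm(deltas=[[0,0,0,0,0],[0,0,0,0,0],[0,0,0,0,0],[0,0,0,0,0],[0,0,0,0,0],[0,0,0,0,0]])

```text
time: 19.95
tool_pos: [424.6, 268.4, 201.2]
tcp_rot: [-3.142, -0.0, 0.0]
contact_force: [1.0, -0.3, 0.2]
grip_width: 68.5
finger_force: 30.0
```

Emit:
step_arm(deltas=[[0,0,0,-0.01,0],[0,0,0,-0.02,0],[0,0,0,-0.03,0],[0,0,0,-0.05,0],[0,0,0,-0.05,0],[0,0,0,-0.05,0],[0,0,0,0,0],[0,0,0,0,0]])

```text
time: 20.75
tool_pos: [424.5, 268.4, 306.4]
tcp_rot: [-3.141, -0.001, 0.0]
contact_force: [-0.4, -0.3, -1.6]
grip_width: 68.1
finger_force: 30.0
```

```bash
python3 - <<'E'
from h import *
c,I,D=grab('wrist','w6'); o=bot.get_obs(); print(o['tool_pos'],o['contact_force'],o['grip_width'],held('w6',c,11))
c,I,D=grab('scene','s6'); u,v=proj(c,(425,268,230)).astype(int); cv2.imwrite('pics/s6c.png',cv2.resize(I[v-90:v+110,u-80:u+80,::-1],None,fx=3,fy=3))
E
```

```text
[424.19476485 268.19878301 305.49439489] [-0.34359193 -0.22656968 -1.26210263] 68.47166349001303 (array([1.00523515, 1.30121699]), np.float64(31.3), np.float64(1.2), np.int64(2882))
```

View pics/s6c.png

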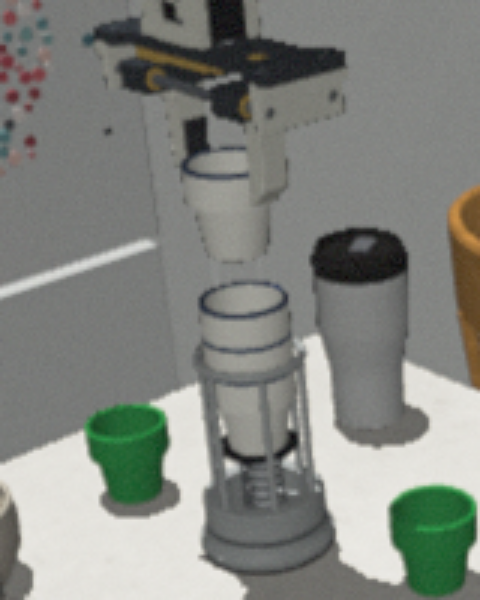

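The scene crop shows exactly one cup in the jaws. The dispenser's next cup has risen to the same level. Now to the left coaster.

Emit:
step_arm(deltas=[[0,0.0658,0.0607,0,0],[0,0.0658,0.0607,0,0],[0,0.0658,0.0607,0,0],[0,0.0658,0.0607,0,0],[0,0,0,0.05,0],[0,0,0,0.04,0],[0,0,0,0,0],[0,0,0,0,0]])

```text
time: 21.65
tool_pos: [556.0, 147.1, 260.7]
tcp_rot: [3.141, 0.002, 0.0]
contact_force: [-1.1, 0.0, -1.4]
grip_width: 68.9
finger_force: 30.0
```

```bash
cat > m.py <<'E'
from h import *
import sys
tag=sys.argv[1]; p=(float(sys.argv[2]),float(sys.argv[3])); o=bot.get_obs()
c,I,D=grab('wrist','w'+tag); a=coast(c,I,p); b=held('w'+tag,c,12)
print(o['tool_pos'],o['tcp_rot'],o['grip_width'],'\ncoaster',a,'held',b)
print('move dx dy',(a[0]-b[0]-o['tool_pos'][:2]).round(1))
coasters(tag)
E
python3 m.py 7 632 146
```

```text
[555.95661682 147.07891136 260.68287659] [3.14144645e+00 1.80505298e-03 2.05377107e-04] 68.93638878316969 
coaster (array([633.1, 149. ]), np.float64(46.8), np.float64(0.1), np.int64(39)) held (array([1.82041915, 0.95148691]), np.float64(30.6), np.float64(1.1), np.int64(2852))
move dx dy [75.3  1. ]
top L max() iterable argument is empty
top M (array([623.3, -25.6]), np.float64(46.7), np.float64(0.3), np.int64(25))
top R (array([ 598.7, -192.1]), np.float64(46.6), np.float64(0.1), np.int64(26))
scene L (array([629.7, 145.5]), np.float64(47.3), np.float64(0.7), np.int64(22))
scene M (array([707.1,  35.6]), np.float64(103.9), np.float64(8.0), np.int64(12))
scene R (array([ 595.1, -193.5]), np.float64(47.2), np.float64(0.5), np.int64(23))
```

View pics/w7.png

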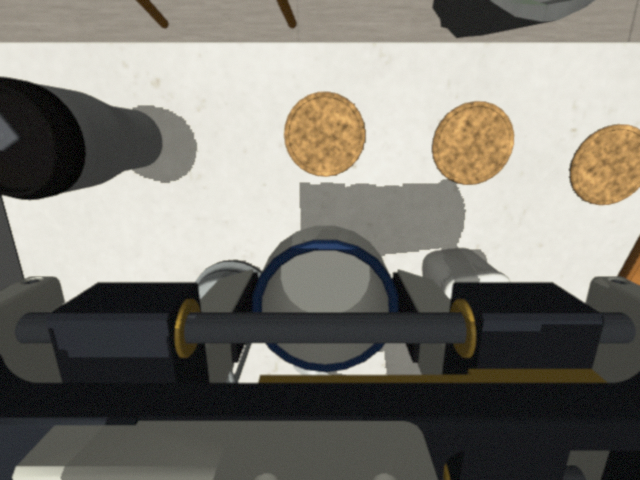

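The wrist view shows the bare left coaster at (325,133) and the held clean cup at (325,305). The shift to centre is about +75 mm in x.

Emit:
step_arm(deltas=[[0,0.075,0,0,0],[0,0.075,0,0,0],[0,0,0,0.1,0],[0,0,0,0.1,0],[0,0,0,0.09,0],[0,0,0,0.05,0],[0,0,0,0,0],[0,0,0,0,0]])

```text
time: 22.6
tool_pos: [632.1, 147.4, 92.7]
tcp_rot: [-3.141, -0.002, 0.0]
contact_force: [-0.0, 0.2, -0.5]
grip_width: 68.8
finger_force: 30.0
```

Emit:
step_arm(deltas=[[0,0,0,0.03,0],[0,0,0,0.02,0],[0,0,0,0.008,0],[0,0,0,0,0],[0,0,0,0,0]])

```text
time: 23.1
tool_pos: [631.5, 147.0, 62.5]
tcp_rot: [-3.141, -0.0, 0.0]
contact_force: [0.7, -0.5, -1.6]
grip_width: 68.3
finger_force: 30.0
```

Emit:
step_arm(deltas=[[0,0,0,0.003,0],[0,0,0,0.001,0],[0,0,0,0,0],[0,0,0,0,0]])

```text
time: 23.5
tool_pos: [631.8, 147.1, 61.0]
tcp_rot: [-3.141, -0.002, 0.0]
contact_force: [-0.9, -0.9, 3.6]
grip_width: 68.4
finger_force: 30.0
```

Emit:
step_arm(deltas=[[0.3,0,0,0,0],[1,0,0,0,0],[1,0,0,0,0],[1,0,0,-0.04,0],[1,0,0,-0.1,0],[1,0,0,-0.1,0],[1,0,0,-0.1,0],[1,0,0,-0.1,0]])

```text
time: 24.3
tool_pos: [630.6, 147.0, 281.7]
tcp_rot: [3.142, 0.001, 0.0]
contact_force: [1.4, -0.0, -0.7]
grip_width: 92.0
finger_force: 0.0
```

Emit:
step_arm(deltas=[[1,0,0,-0.068,0],[1,-0.0814,-0.0343,0,0],[1,-0.0814,-0.0343,0,0],[1,-0.0814,-0.0343,0,0],[1,-0.0814,-0.0343,0,0],[1,-0.0814,-0.0343,0,0],[1,-0.0814,-0.0343,0,0],[1,-0.0814,-0.0343,0,0]])

```text
time: 25.1
tool_pos: [344.3, 267.3, 313.8]
tcp_rot: [3.141, 0.001, -0.0]
contact_force: [0.6, 0.2, -0.1]
grip_width: 91.9
finger_force: 0.0
```

Emit:
step_arm(deltas=[[1,0,0,0,0],[1,0,0,0,0],[1,0,0,0,0]])

```text
time: 25.4
tool_pos: [347.0, 266.8, 314.0]
tcp_rot: [3.141, -0.0, -0.0]
contact_force: [0.4, 0.3, -0.3]
grip_width: 91.8
finger_force: 0.0
```

```bash
cat > d.py <<'E'
from h import *
import sys
tag=sys.argv[1]; o=bot.get_obs()
c,I,D,r=rim('wrist','w'+tag,(424,267),213); print(r,o['tool_pos'],o['tcp_rot'])
H=hsv(I); P=cloud(c,D)
m=(D>0)&(np.hypot(P[...,0]-424,P[...,1]-267)<45)&(H[...,0]>100)&(H[...,0]<130)&(H[...,1]>60)
print('z',np.percentile(P[m][:,2],[5,25,50,75,95]))
for q in ((632,147),(621.5,-26),(597,-193)):
    for n in('top','scene'): print(n,q,rim(n,n+tag,q,73)[3],coast(cam(n),cv2.imread(f'pics/{n}{tag}.png')[...,::-1].copy(),q))
E
python3 d.py 8 2>&1 | tail -9
```

```text
ret = ret.dtype.type(ret / rcount)
(array([425.3, 269.5]), np.float64(30.7), np.float64(1.0), np.int64(1534)) [346.96740144 266.84292988 314.0354462 ] [ 3.14132582e+00 -5.37866806e-05 -3.41458266e-04]
z [210.15691117 211.18723064 211.78091004 212.35712315 213.14786126]
top (632, 147) (array([632.3, 146. ]), np.float64(30.9), np.float64(0.9), np.int64(103)) (array([633. , 147.1]), np.float64(46.3), np.float64(0.2), np.int64(17))
scene (632, 147) (array([629. , 144.7]), np.float64(30.8), np.float64(0.9), np.int64(28)) (array([778.4, 130.8]), np.float64(69.1), np.float64(2.8), np.int64(7))
top (621.5, -26) (array([0., 0.]), np.float64(0.0), np.float64(nan), np.int64(0)) (array([623.4, -25.7]), np.float64(46.7), np.float64(0.2), np.int64(26))
scene (621.5, -26) (array([0., 0.]), np.float64(0.0), np.float64(nan), np.int64(0)) (array([707.1,  35.6]), np.float64(103.9), np.float64(8.0), np.int64(12))
top (597, -193) (array([0., 0.]), np.float64(0.0), np.float64(nan), np.int64(0)) (array([ 598.7, -192.1]), np.float64(46.6), np.float64(0.1), np.int64(26))
scene (597, -193) (array([0., 0.]), np.float64(0.0), np.float64(nan), np.int64(0)) (array([ 595. , -193.4]), np.float64(47.2), np.float64(0.4), np.int64(25))
```

The left cup is centred to about 1 mm. Now the next one.

Emit:
step_arm(deltas=[[1,0.078,-0.003,0,0],[1,0.078,0,0,0],[1,0,0,0.07,0],[1,0,0,0.07,0],[1,0,0,0.03,0],[1,0,0,0,0],[1,0,0,0,0],[1,0,0,0,0]])

```text
time: 26.55
tool_pos: [425.1, 268.9, 230.6]
tcp_rot: [-3.14, -0.002, -0.0]
contact_force: [0.4, -0.3, 0.3]
grip_width: 91.9
finger_force: 0.0
```

Emit:
step_arm(deltas=[[1,0,0,0.04,0],[1,0,0,0.014,0],[1,0,0,0,0],[1,0,0,0,0],[1,0,0,0,0]])

```text
time: 27.05
tool_pos: [424.8, 268.8, 203.1]
tcp_rot: [-3.141, -0.002, 0.0]
contact_force: [0.1, -0.1, 0.2]
grip_width: 91.7
finger_force: 0.0
```

Emit:
step_arm(deltas=[[1,0,0,0.004,0],[0,0,0,0,0],[0,0,0,0,0],[0,0,0,0,0],[0,0,0,0,0],[0,0,0,0,0],[0,0,0,0,0]])

```text
time: 27.75
tool_pos: [424.4, 268.6, 200.3]
tcp_rot: [-3.141, -0.0, 0.0]
contact_force: [0.3, -1.2, 0.0]
grip_width: 67.3
finger_force: 30.0
```

Emit:
step_arm(deltas=[[0,0,0,-0.01,0],[0,0,0,-0.02,0],[0,0,0,-0.03,0],[0,0,0,-0.05,0],[0,0,0,-0.05,0],[0,0,0,-0.05,0],[0,0,0,0,0],[0,0,0,0,0]])

```text
time: 28.55
tool_pos: [424.2, 268.5, 305.4]
tcp_rot: [-3.141, -0.001, 0.0]
contact_force: [0.1, -0.7, -1.8]
grip_width: 67.7
finger_force: 30.0
```

Emit:
step_arm(deltas=[[0,0.0348,0.0841,0,0],[0,0.0348,0.0841,0,0],[0,0.0348,0.0841,0,0],[0,0.0348,0.0841,0,0],[0,0.0348,0.0841,0,0],[0,0.0348,0.0841,0,0],[0,0.0348,0.0841,0,0],[0,0,0,0.09,0]])

```text
time: 29.35
tool_pos: [550.3, -31.5, 262.9]
tcp_rot: [3.138, -0.01, -0.005]
contact_force: [1.6, 0.8, -1.8]
grip_width: 67.5
finger_force: 30.0
```

Emit:
step_arm(deltas=[[0,0,0,0,0],[0,0,0,0,0],[0,0,0,0,0]])

```text
time: 29.65
tool_pos: [546.6, -25.1, 261.7]
tcp_rot: [3.141, -0.002, 0.001]
contact_force: [0.7, 0.2, -0.5]
grip_width: 67.9
finger_force: 30.0
```

```bash
python3 m.py 9 622 -26
```

```text
[546.63445455 -25.09619309 261.67506209] [ 3.14142520e+00 -1.95591430e-03  1.27733241e-03] 67.86470511727323 
coaster (array([623.2, -23.8]), np.float64(46.8), np.float64(0.1), np.int64(41)) held (array([2.09068239, 1.10831248]), np.float64(30.7), np.float64(1.1), np.int64(2863))
move dx dy [74.5  0.2]
top L (array([633. , 147.1]), np.float64(46.3), np.float64(0.2), np.int64(17))
top M max() iterable argument is empty
top R (array([ 598.8, -192.1]), np.float64(46.6), np.float64(0.1), np.int64(18))
scene L (array([628.9, 144.8]), np.float64(46.8), np.float64(0.4), np.int64(20))
scene M (array([707.1,  35.7]), np.float64(103.9), np.float64(7.9), np.int64(12))
scene R (array([ 594.8, -193.3]), np.float64(47.5), np.float64(0.6), np.int64(21))
```

Emit:
step_arm(deltas=[[0,0.075,0,0,0],[0,0.075,0,0,0],[0,0,0,0.1,0],[0,0,0,0.1,0],[0,0,0,0.09,0],[0,0,0,0.05,0],[0,0,0,0,0],[0,0,0,0,0]])

```text
time: 30.6
tool_pos: [622.1, -25.5, 91.6]
tcp_rot: [3.141, -0.002, 0.001]
contact_force: [0.9, 0.1, -1.7]
grip_width: 67.4
finger_force: 30.0
```

Emit:
step_arm(deltas=[[0,0,0,0.03,0],[0,0,0,0.015,0],[0,0,0,0.008,0],[0,0,0,0,0],[0,0,0,0,0]])

```text
time: 31.1
tool_pos: [621.7, -25.8, 64.6]
tcp_rot: [3.141, -0.001, 0.0]
contact_force: [-0.6, -1.2, -0.3]
grip_width: 67.6
finger_force: 30.0
```

Emit:
step_arm(deltas=[[0,-0.001,-0.001,0.004,0],[0,0,0,0.002,0],[0,0,0,0,0],[0,0,0,0,0]])

```text
time: 31.5
tool_pos: [621.0, -25.3, 61.2]
tcp_rot: [-3.142, -0.001, -0.0]
contact_force: [-0.2, 0.8, 2.9]
grip_width: 67.4
finger_force: 30.0
```

Emit:
step_arm(deltas=[[0.3,0,0,0,0],[1,0,0,0,0],[1,0,0,0,0],[1,0,0,-0.04,0],[1,0,0,-0.1,0],[1,0,0,-0.1,0],[1,0,0,-0.1,0],[1,0,0,-0.1,0]])

```text
time: 32.3
tool_pos: [620.2, -25.3, 282.6]
tcp_rot: [-3.141, 0.0, 0.0]
contact_force: [0.9, -0.1, -0.7]
grip_width: 92.0
finger_force: 0.0
```

Emit:
step_arm(deltas=[[1,0,0,-0.068,0],[1,-0.0609,-0.0649,0,0],[1,-0.0609,-0.0649,0,0],[1,-0.0609,-0.0649,0,0],[1,-0.0609,-0.0649,0,0],[1,-0.0609,-0.0649,0,0],[1,-0.0609,-0.0649,0,0],[1,-0.0609,-0.0649,0,0]])

```text
time: 33.1
tool_pos: [405.9, 202.8, 314.6]
tcp_rot: [-3.142, 0.0, -0.0]
contact_force: [0.6, -0.1, 0.8]
grip_width: 92.0
finger_force: 0.0
```

Emit:
step_arm(deltas=[[1,-0.0609,-0.0649,0,0],[1,-0.0609,-0.0649,0,0],[1,0,0,0,0],[1,0,0,0,0],[1,0,0,0,0]])

```text
time: 33.6
tool_pos: [347.2, 266.2, 314.6]
tcp_rot: [3.141, -0.0, -0.001]
contact_force: [0.5, 0.1, 0.6]
grip_width: 91.9
finger_force: 0.0
```

```bash
python3 d.py 10 2>&1 | grep -v '0., 0.' | tail -9
```

```text
return _methods._mean(a, axis=axis, dtype=dtype,
  ret = ret.dtype.type(ret / rcount)
(array([425.2, 269.6]), np.float64(30.7), np.float64(1.0), np.int64(1523)) [347.17602501 266.18225061 314.63516054] [ 3.14122429e+00 -2.14658058e-04 -5.74358857e-04]
z [209.78702602 210.74166008 211.30993488 211.85563565 212.64056695]
top (632, 147) (array([632.3, 146.1]), np.float64(30.9), np.float64(0.9), np.int64(102)) (array([633. , 147.1]), np.float64(46.3), np.float64(0.2), np.int64(17))
scene (632, 147) (array([628.8, 144.6]), np.float64(30.7), np.float64(0.8), np.int64(28)) (array([779. , 127.7]), np.float64(71.4), np.float64(3.5), np.int64(8))
top (621.5, -26) (array([621.7, -25.7]), np.float64(31.1), np.float64(0.9), np.int64(106)) (array([622.4, -25. ]), np.float64(45.9), np.float64(0.4), np.int64(16))
scene (621.5, -26) (array([618.4, -27.3]), np.float64(30.8), np.float64(1.0), np.int64(50)) (array([707.1,  35.6]), np.float64(103.9), np.float64(8.0), np.int64(12))
```

Middle cup is centred to about 1.5 mm. Now the third clean cup.

Emit:
step_arm(deltas=[[1,0.078,-0.005,0,0],[1,0.078,0,0,0],[1,0,0,0.07,0],[1,0,0,0.07,0],[1,0,0,0.03,0],[1,0,0,0,0],[1,0,0,0,0],[1,0,0,0,0]])

```text
time: 34.75
tool_pos: [425.3, 269.5, 231.1]
tcp_rot: [-3.14, -0.002, -0.0]
contact_force: [-1.0, -0.1, -0.1]
grip_width: 91.5
finger_force: 0.0
```

Emit:
step_arm(deltas=[[1,0,0,0.04,0],[1,0,0,0.014,0],[1,0,0,0,0],[1,0,0,0,0],[1,0,0,0,0]])

```text
time: 35.25
tool_pos: [425.0, 269.5, 203.6]
tcp_rot: [-3.141, -0.001, 0.0]
contact_force: [-1.0, -0.4, -0.6]
grip_width: 92.2
finger_force: 0.0
```

Emit:
step_arm(deltas=[[1,0,0.001,0.005,0],[0,0,0,0,0],[0,0,0,0,0],[0,0,0,0,0],[0,0,0,0,0],[0,0,0,0,0],[0,0,0,0,0]])

```text
time: 35.95
tool_pos: [424.6, 268.8, 200.3]
tcp_rot: [-3.141, -0.0, 0.0]
contact_force: [0.6, 0.9, -0.0]
grip_width: 68.4
finger_force: 30.0
```

Emit:
step_arm(deltas=[[0,0,0,-0.01,0],[0,0,0,-0.02,0],[0,0,0,-0.03,0],[0,0,0,-0.05,0],[0,0,0,-0.05,0],[0,0,0,-0.05,0],[0,0,0,0,0],[0,0,0,0,0]])

```text
time: 36.75
tool_pos: [424.5, 268.7, 305.4]
tcp_rot: [-3.141, -0.001, 0.0]
contact_force: [0.1, 0.9, -1.6]
grip_width: 68.4
finger_force: 30.0
```

Emit:
step_arm(deltas=[[0,0.0193,0.0921,0,0],[0,0.0193,0.0921,0,0],[0,0.0193,0.0921,0,0],[0,0.0193,0.0921,0,0],[0,0.0193,0.0921,0,0],[0,0.0193,0.0921,0,0],[0,0.0193,0.0921,0,0],[0,0.0193,0.0921,0,0]])

```text
time: 37.55
tool_pos: [501.2, -101.4, 303.7]
tcp_rot: [-3.14, 0.003, -0.0]
contact_force: [-0.0, 0.4, -1.4]
grip_width: 68.5
finger_force: 30.0
```

Emit:
step_arm(deltas=[[0,0.0193,0.0921,0,0],[0,0.0193,0.0921,0,0],[0,0,0,0.09,0],[0,0,0,0,0],[0,0,0,0,0],[0,0,0,0,0]])

```text
time: 38.15
tool_pos: [521.7, -191.2, 261.7]
tcp_rot: [3.141, -0.002, 0.001]
contact_force: [-0.0, 0.3, -0.2]
grip_width: 68.7
finger_force: 30.0
```

```bash
python3 m.py 11 597 -192.5
```

```text
[ 521.71579806 -191.15527669  261.68602282] [ 3.14092991e+00 -1.79377661e-03  1.31342264e-03] 68.68670062065323 
coaster (array([ 598.4, -190.8]), np.float64(46.8), np.float64(0.1), np.int64(40)) held (array([2.03345652, 1.1640658 ]), np.float64(30.7), np.float64(1.1), np.int64(2858))
move dx dy [74.7 -0.8]
top L (array([633. , 147.1]), np.float64(46.3), np.float64(0.2), np.int64(17))
top M (array([622.5, -25.3]), np.float64(46.0), np.float64(0.5), np.int64(16))
top R (array([ 516.1, -266.1]), np.float64(15.4), np.float64(2.0), np.int64(9))
scene L (array([629. , 144.9]), np.float64(46.7), np.float64(0.4), np.int64(21))
scene M (array([707.1,  35.6]), np.float64(103.9), np.float64(8.0), np.int64(12))
scene R (array([ 595.1, -193.6]), np.float64(47.3), np.float64(0.4), np.int64(23))
```

Emit:
step_arm(deltas=[[0,0.075,0.001,0,0],[0,0.075,0,0,0],[0,0,0,0.1,0],[0,0,0,0.1,0],[0,0,0,0.09,0],[0,0,0,0.05,0],[0,0,0,0,0],[0,0,0,0,0]])

```text
time: 39.1
tool_pos: [597.1, -192.2, 91.7]
tcp_rot: [3.141, -0.002, 0.001]
contact_force: [0.6, 0.3, -0.6]
grip_width: 68.3
finger_force: 30.0
```

Emit:
step_arm(deltas=[[0,0,0,0.03,0],[0,0,0,0.015,0],[0,0,0,0.008,0],[0,0,0,0,0],[0,0,0,0,0]])

```text
time: 39.6
tool_pos: [596.6, -192.4, 64.6]
tcp_rot: [3.141, -0.001, 0.0]
contact_force: [-0.3, 0.4, -0.6]
grip_width: 68.7
finger_force: 30.0
```

Emit:
step_arm(deltas=[[0,0,0,0.004,0],[0,0,0,0.002,0],[0,0,0,0,0],[0,0,0,0,0]])

```text
time: 40.0
tool_pos: [596.6, -192.4, 61.4]
tcp_rot: [3.141, -0.001, 0.0]
contact_force: [-0.2, 0.8, 4.7]
grip_width: 68.2
finger_force: 30.0
```

Emit:
step_arm(deltas=[[0.3,0,0,0,0],[1,0,0,0,0],[1,0,0,0,0],[1,0,0,-0.04,0],[1,0,0,-0.1,0],[1,0,0,-0.1,0],[1,0,0,-0.1,0],[1,0,0,-0.1,0]])

```text
time: 40.8
tool_pos: [595.5, -192.0, 282.2]
tcp_rot: [-3.141, 0.001, 0.0]
contact_force: [0.6, -0.4, -0.6]
grip_width: 91.6
finger_force: 0.0
```

Emit:
step_arm(deltas=[[1,-0.08,-0.04,-0.04,0],[1,-0.08,-0.04,0,0],[1,-0.08,-0.04,0,0],[1,-0.08,-0.04,0,0],[1,-0.08,-0.04,0,0],[1,0,0,0,0],[1,0,0,0,0],[1,0,0,0,0]])

```text
time: 41.6
tool_pos: [397.1, -92.7, 300.8]
tcp_rot: [3.141, -0.001, -0.0]
contact_force: [0.5, 0.3, 0.2]
grip_width: 92.0
finger_force: 0.0
```

```bash
python3 - <<'E' 2>/dev/null
from h import *
for n in('top','scene'):
    c,I,D=grab(n,n+'12')
    for q,z in (((632,147),73),((621.5,-26),73),((597,-193),73),((450,-344),128),((424,267),210)):
        H=hsv(I); b=(H[...,0]>100)&(H[...,0]<130)&(H[...,1]>60); P=plane(c,b,z); P=P[np.hypot(*(P[:,:2]-q).T)<45]
        try: print(n,q,circ(P),coast(c,I,q) if z==73 else '')
        except Exception as e: print(n,q,e)
I=cv2.imread('pics/scene12.png')[150:450,140:560]; cv2.imwrite('pics/s12c.png',cv2.resize(I,None,fx=1.9,fy=1.9))
E
```

```text
top (632, 147) (array([632.3, 146.1]), np.float64(30.9), np.float64(0.9), np.int64(103)) (array([633. , 147.1]), np.float64(46.3), np.float64(0.2), np.int64(17))
top (621.5, -26) (array([621.6, -25.7]), np.float64(31.0), np.float64(0.8), np.int64(105)) (array([622.4, -25. ]), np.float64(45.9), np.float64(0.4), np.int64(16))
top (597, -193) (array([ 597.1, -192.3]), np.float64(31.0), np.float64(1.0), np.int64(110)) (array([ 597.9, -191.3]), np.float64(45.9), np.float64(0.3), np.int64(19))
top (450, -344) (array([ 450.7, -343.6]), np.float64(31.1), np.float64(0.9), np.int64(117)) 
top (424, 267) (array([425.7, 267.2]), np.float64(31.2), np.float64(0.9), np.int64(151)) 
scene (632, 147) (array([629.2, 145. ]), np.float64(31.0), np.float64(0.9), np.int64(27)) (array([775. , 128.5]), np.float64(68.7), np.float64(5.1), np.int64(9))
scene (621.5, -26) (array([618.3, -27.4]), np.float64(30.7), np.float64(1.0), np.int64(51)) (array([707.1,  35.6]), np.float64(103.9), np.float64(8.0), np.int64(12))
scene (597, -193) (array([ 594.2, -194.2]), np.float64(31.1), np.float64(0.8), np.int64(74)) (array([ 594.6, -193.7]), np.float64(46.9), np.float64(0.5), np.int64(23))
scene (450, -344) (array([ 446.3, -345.9]), np.float64(31.2), np.float64(0.8), np.int64(146)) 
scene (424, 267) (array([422.1, 265.4]), np.float64(31.5), np.float64(1.0), np.int64(43))
```

View pics/s12c.png

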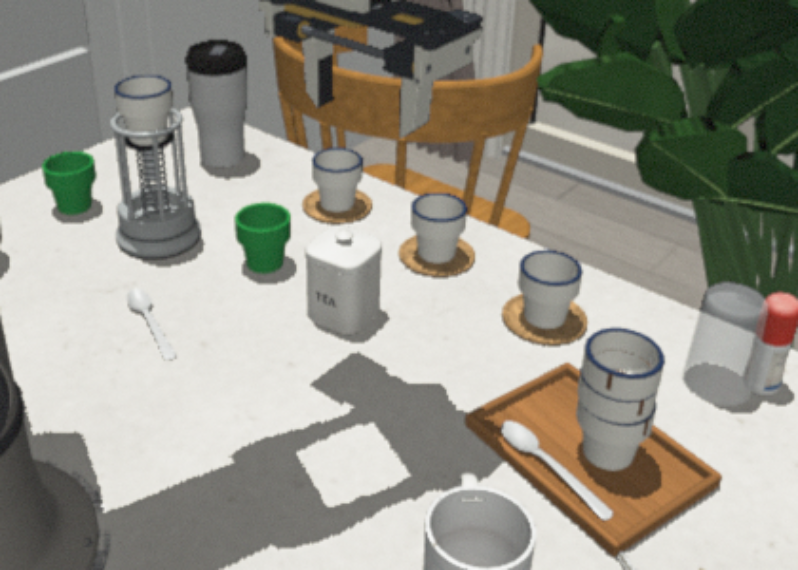

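View pics/top12.png

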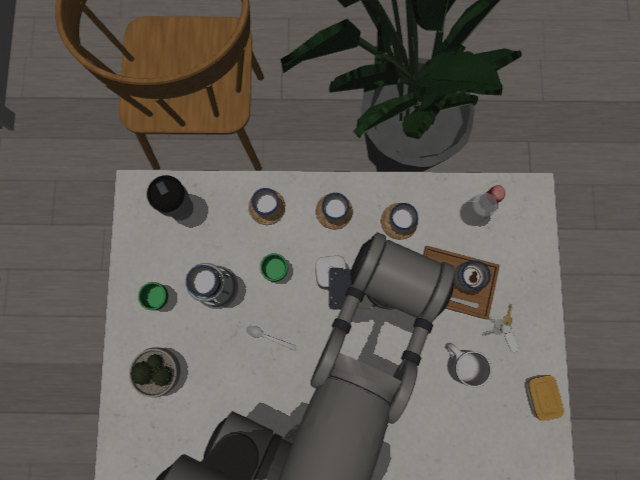

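Both final views show a clean cup centred on each coaster, to about 1–2 mm. In the scene crop the cups are at (337,180), (438,228) and (549,290). The stained stack of three stands straight on the tray at (620,400), one spare cup is in the dispenser at (144,105), and the canister hasn't moved. I'm handing the job in.

```bash
python3 -c "
from plant import bot
print(bot.close_job())"
```

```text
the job is handed in; nothing more can be done
None
```

The job is handed in (no verdict returned): both used cups are nested on the tray cup as one straight stack of three, a clean cup stands within about 2 mm of the middle of each of the three coasters, the spare is still in the dispenser, and the canister was not touched.

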